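# Make the laser safe and point out the knocked lens mount

## Robot

A 6-joint arm with a two-finger parallel gripper is mounted at the origin on the work surface. World frame = base frame: x ahead of the robot, y to its left, z up, the work surface at z = 0. Lengths are in mm, angles in degrees, forces in N, time in s.
With the tool pointing down it reaches from about 325 to 775 mm from the base axis. Payload 5.5 kg.
Tool frame: the origin (TCP) lies between the finger pads, 19 mm behind the fingertips; this is the grasp point; z points along the fingers, y is the line along which they close (so a half turn about z gives the same grasp; the last joint's range is limited). The gripper opens to 88 mm and grips with 3 to 60 N. Pads are 20 mm wide; open, the fingers measure 115 mm over their backs; the gripper's body (75 mm by 178 mm) begins 61 mm behind the grasp point.
Start: joints at [-71.603, 5.22, 70.514, -0, 104.267, -3.249], TCP at [221.327, -557.702, 241.331] pointing down, gripper open.
Joint ranges: [-164.24, 164.24], [-49.07, 125.15], [9.68, 141.18], [-86.29, 266.29], [3.28, 154.24], [-151.56, 151.56]. Speed limits (degrees/s): [147.25, 147.25, 172.46, 180, 180, 180].

## Interface

Orientations are given as [roll, pitch, yaw] about the fixed x, y, z axes, in that order (R = Rz(yaw) Ry(pitch) Rx(roll)).
In Python, from rig import r gives the robot as it stands.
- The arm moves only by the tool jog_arm, never from a script. Its arguments are lists of equal length, an entry for each row: "travel": the shift along the tool's x, y, z as a fraction of full scale, a list of three; "delta_rot": the turn, a rotation vector about the tool's x, y, z as a fraction of full scale, a list of three. A call has 1 to 20 rows; each row is the pose to reach, as a shift and turn from the pose commanded when the call began, along the tool's axes at that moment; what a row does not reach only later rows make up. Full scale, the value 1, is 0.1 m for a shift and 120 degrees for a turn. A row lasts 1/12 s, in which the tool goes at most 41.7 mm and 7.16 degrees, less where a joint would pass 70% of its speed; a pose out of reach is approached as far as the arm can. A call with a number of a shift or a turn outside -1 to 1 is refused whole. A call with a gripper value outside its range is refused whole. "grip" is the opening, from 0 (shut) to 1 (fully open), set as the call begins (left out, the last holds). The fingers move at their own pace and stop on an object; the grip force is fixed at half the most. Time passes only in rows, so rows that repeat a pose let the fingers close. It gives the time, the measured TCP pose, the force, the opening and the grip force at its end, in the units of the state.
- r.read_state(): the state, without advancing time (a new reading comes with each control period).
- r.grab_frame(name): name is "scene" or "top" or "wrist"; returns the picture (384x512x3 uint8, red, green, blue); there is no depth.
- r.camera_params(name): a dict with "fx", "fy", "cx", "cy" (pixels), "k1" (the pictures are not rectified: a ray, as slopes to the right and down, at radius r is drawn at 1 + k1 r^2 times it, then the intrinsics apply), "extrinsics" (4x4, takes a point from camera to world coordinates); the wrist camera has in their place "mount" (4x4, takes a point from camera to tool coordinates, whose origin is the TCP and whose axes are the flange's). Camera axes: x right, y down, z forward; pixel columns grow to the right and rows downward; lengths in mm; the calibration is good to about 2 mm. A picture is of the moment at which its call begins: read the wrist's pose just before it. camera_params takes no time and is no camera call.
- r.job_done(): hands the job in; it is judged then, once.
The state is a dict: "time_s": time; "joint_positions": joint angles; "qd": joint speeds; "joint_torque": joint torques, N m; "eef_pos": TCP position; "tcp_rot": TCP orientation; "contact_force": force on the tool from outside, world axes, zero at the start; "wrist_torque": the same for the moment, N m; "finger_gap": opening from 0.0 (shut) to 1.0 (fully open); "grasp_force": force on a finger pad.
Only numpy, scipy, OpenCV 4.12 (cv2) and the standard library are available. Lean on these libraries where they do the work, as an engineer would, in place of code of your own. Each camera call takes 0.05 s, during which the arm holds its last target. There are 200 camera calls.

## Task

First make the laser safe: with the fingertips push the shutter lever on top of it fully over, away from the robot. Then point out to a colleague the one lens mount of the four that has been knocked round so that its lens no longer faces along the beam line like the other three: hold the fingers pointing down over it, tips about 3 cm above its top, stay there at least two seconds, and finish while still pointing there. Touch none of the mounts, do not point at or pass low over the other three, and leave everything else on the board where it stands.

Things in the scene. Friction and masses are not known exactly. Their poses are not given: they have to be found in the camera images.
- board: raised aluminium breadboard, fixed, 260 (x) x 720 (y) x 12 mm, origin at the centre of its underside on the table; the beam line runs above its middle along its y axis, from the laser at the +y end to a black beam trap at the -y end. Its heading varies by up to 9 degrees. Small loose things up to 75 mm tall stand beside the line
- laser: black laser housing, fixed on the +y end of the board, 100 (x) x 140 (y) x 100 mm, origin at the centre of its underside; steel beam exit on its -y face. On top stands the shutter lever
- shutter_base: grey block 70 (x) x 50 (y) x 25 mm on top of the laser that carries the shutter lever, origin at the centre of its underside; the lever's axle lies 22 mm above this origin, parallel to the block's y axis; the lever swings in the block's x-z plane
- shutter (a joint): shutter lever angle in rad: 0 = leaning 0.5 rad towards the block's -x (towards the robot, shutter open), 1 = hard against its stop, leaning 0.5 rad towards +x (away from the robot, closed). Starts between 0 and 0.2, stays where it is left, about 1 N at the ball moves it
- shutter_tip (a point): centre of the steel ball, 26 mm in diameter, at the end of the lever, 60 mm from the axle, on a steel rod 10 mm in diameter
- twisted_mount: the knocked lens mount: loose, 300 g, same build as the others: steel base 60 mm in diameter, post, upright black ring 60 mm in diameter, 14 mm thick, holding a lens, steel screw on top, 115 mm tall in all. Origin at the centre of its underside, the lens faces along its y axis, turned 45 to 90 degrees off the beam line either way. It may be at any of the four places of the row, about 100 mm apart
- twisted_mount_top (a point): top of the screw on the knocked mount, its highest point, 115 mm above its underside and on its vertical centre line
- mount_a: one of the three good lens mounts, same build and size as the knocked one, loose; origin at the centre of its underside; its lens (y axis) faces along the beam line within 3 degrees
- mount_a_top (a point): top of the screw of this good mount, 115 mm above its underside
- mount_b: one of the three good lens mounts, same build and size as the knocked one, loose; origin at the centre of its underside; its lens (y axis) faces along the beam line within 3 degrees
- mount_b_top (a point): top of the screw of this good mount, 115 mm above its underside
- mount_c: one of the three good lens mounts, same build and size as the knocked one, loose; origin at the centre of its underside; its lens (y axis) faces along the beam line within 3 degrees
- mount_c_top (a point): top of the screw of this good mount, 115 mm above its underside
- driver: hand screwdriver, 160 mm long, lying on the board beyond the row; bystander
- spare_post: steel post 25 mm in diameter, 75 mm tall, standing on the board on the robot's side of the row; bystander
- spare_ring: black ring 51 mm in diameter, 12 mm high, lying on the board on the robot's side; bystander
- cleaner: small bottle 32 mm in diameter, 70 mm tall, standing on the board beyond the row; bystander
- clamp_fork: steel clamp fork about 65 x 50 x 9 mm, lying on the board on the robot's side; bystander
- screw_cup: steel cup 44 mm in diameter, 30 mm tall, on the board beyond the row; bystander
Mind the look-alikes: they are no part of the job. Leave any orange or red look-alike of the twisted_mount alone. What is shaped like the mount_a but turquoise is not meant.

How it is judged (in metres and radians):
On the way, in this order (a step that is already met when the one before it is completed fails the run):
1. the shutter lever is pushed fully over (at least 0.85 rad) (value of joint shutter above 0.85 rad), for 0.2 s.
2. the TCP stays for two seconds within 30 mm sideways of the knocked mount's top and 15 to 90 mm above it, fingers within 30 degrees of straight down (horizontal distance between the grasp point and twisted_mount_top below 0.03 m and z of the grasp point in the frame of twisted_mount_top between 0.015 and 0.09 m and angle between the grasp point's own z axis and vertical above 2.6 rad), for 2 s.
At the end, for the whole second after the job is handed in: the shutter lever is at 0.85 rad or more; the TCP is still within 30 mm sideways of the knocked mount's top and 15 to 90 mm above it, fingers within 30 degrees of straight down, touching nothing; all four mounts stand at rest within 10 mm of where they were, the other loose things within 20 mm (all of step 2 and value of joint shutter above 0.85 rad and distance of each of twisted_mount_top, mount_a_top, mount_b_top, mount_c_top from where it was at the start of the episode below 0.01 m and linear speed of each of twisted_mount, mount_a, mount_b, mount_c below 0.02 m/s and distance of each of driver, spare_post, spare_ring, cleaner, clamp_fork, screw_cup from where it was at the start of the episode below 0.02 m).
It fails at once if a lens mount is touched (over 0.5 N) (contact force between any of the fingers, the arm and twisted_mount above 0.5 N or contact force between any of the fingers, the arm and mount_a above 0.5 N or contact force between any of the fingers, the arm and mount_b above 0.5 N or contact force between any of the fingers, the arm and mount_c above 0.5 N).
It fails at once if a lens mount is moved, lifted or tipped: its top shifts by more than 10 mm (distance of any of twisted_mount_top, mount_a_top, mount_b_top, mount_c_top from where it was at the start of the episode above 0.01 m).
It fails at once if another mount is pointed at or passed low over: the TCP comes within 25 mm sideways of its top and less than 70 mm above it ((horizontal distance between the grasp point and mount_a_top below 0.025 m and z of the grasp point in the frame of mount_a_top below 0.07 m) or (horizontal distance between the grasp point and mount_b_top below 0.025 m and z of the grasp point in the frame of mount_b_top below 0.07 m) or (horizontal distance between the grasp point and mount_c_top below 0.025 m and z of the grasp point in the frame of mount_c_top below 0.07 m)).
It fails at once if a loose bystander is moved by more than 20 mm (distance of any of driver, spare_post, spare_ring, cleaner, clamp_fork, screw_cup from where it was at the start of the episode above 0.02 m).
It also fails if it takes over 38 s, if anything falls off the work surface, if the arm or the gripper's body presses on something with over 40 N, if the wrist force passes 120 N, or if a joint passes its speed limit or range.

## Working session

There is one attempt and no reset: what is moved stays moved. The work goes in short steps, Python scripts to look and compute and a tool call to move; the robot and the scene stay as the last step left them, time stands still between calls to the robot, and variables do not carry over. Pictures are saved under pics/ and viewed, at most 10 in all, crops included, and the job is handed in when it is done.

Besides the shell and the picture viewer there is one more tool, called after "Call:" by a JSON object that holds its "fn" and its "kwargs". jog_arm: Moves the arm, as the interface text tells. Its arguments: {"type":"object","properties":{"travel":{"type":"array"},"delta_rot":{"type":"array"},"grip":{"type":"number"}},"required":["travel","delta_rot"]}

```bash
mkdir -p pics
python3 - <<'E'
from rig import r
import cv2
for n in ("scene","top"):
    cv2.imwrite(f"pics/{n}0.png",cv2.resize(r.grab_frame(n)[:,:,::-1],(800,600),interpolation=cv2.INTER_CUBIC))
    print(n,r.camera_params(n))
s=r.read_state();print(s["time_s"],s["eef_pos"],s["tcp_rot"])
E
```

```text
scene {'fx': 413.5700089996327, 'fy': 413.5700089996327, 'cx': 251.6559916293036, 'cy': 186.83646856886355, 'k1': 0.041229480247909706, 'extrinsics': array([[ 6.52325848e-01,  5.58411813e-01, -5.12491204e-01,
         1.03325142e+03],
       [ 7.57938406e-01, -4.80065892e-01,  4.41662894e-01,
        -3.76751867e+02],
       [ 6.00230409e-04, -6.76544888e-01, -7.36401150e-01,
         8.38412740e+02],
       [ 0.00000000e+00,  0.00000000e+00,  0.00000000e+00,
         1.00000000e+00]])}
top {'fx': 355.87568263377085, 'fy': 355.87568263377085, 'cx': 256.52124441702705, 'cy': 196.1377814473901, 'k1': -0.032497343220334915, 'extrinsics': array([[-2.49969924e-03, -9.84455284e-01,  1.75617608e-01,
         3.73254969e+02],
       [-9.99822223e-01, -8.21694438e-04, -1.88373838e-02,
         4.44860583e+01],
       [ 1.86888660e-02, -1.75633475e-01, -9.84278217e-01,
         9.53138123e+02],
       [ 0.00000000e+00,  0.00000000e+00,  0.00000000e+00,
         1.00000000e+00]])}
0.1 [ 221.2560313  -557.47714267  240.34186972] [-1.79903033e+02 -5.91614538e-03  2.16477204e+01]
```

View pics/scene0.png

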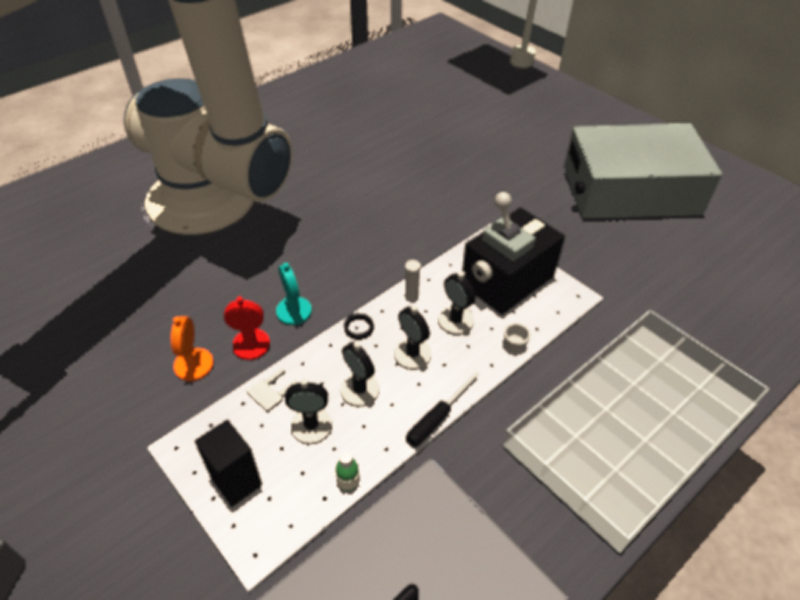

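View pics/top0.png

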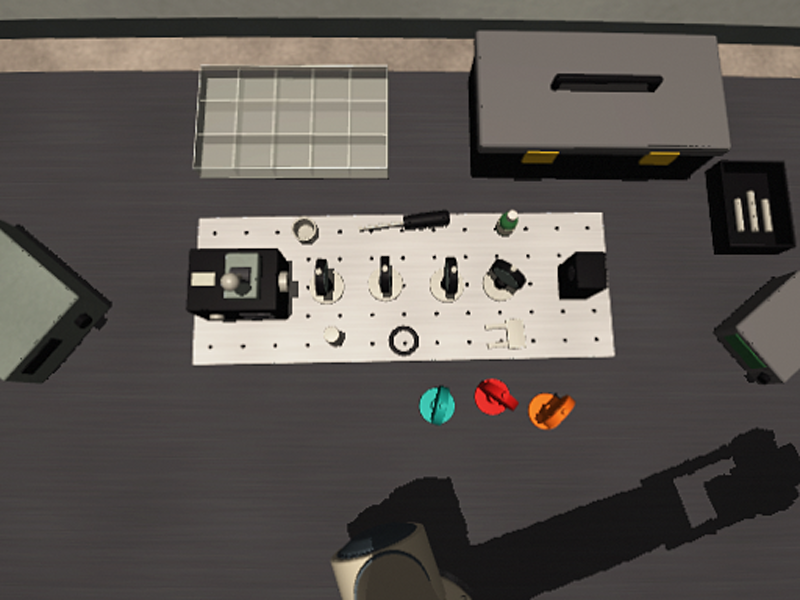

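Top view (800x600): the black mounts are at (323,280), (385,278), (450,278) and (505,278). The lookalikes are turquoise (437,405), red (494,398) and orange (551,410). The mount at (505,278), which is (307,400) in the scene view, looks twisted. The lever ball is at (230,282) in the top view and (503,200) in the scene view. I'll check this in one close crop.

Run:
```python
from rig import r
import cv2,numpy as np
t=r.grab_frame("top")[:,:,::-1];s=r.grab_frame("scene")[:,:,::-1]
C=lambda im,x,y,w,h,k:cv2.resize(im[y:y+h,x:x+w],(w*k,h*k),interpolation=cv2.INTER_CUBIC)
a=C(t,190,155,160,45,5) # mounts
b=C(t,120,155,66,50,6); c=C(s,290,115,66,50,6)
o=np.zeros((225+300,800,3),np.uint8);o[:225]=a;o[225:,:396]=b;o[225:,400:796]=c
cv2.imwrite("pics/crop1.png",o)
```

```text
(no output)
```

View pics/crop1.png

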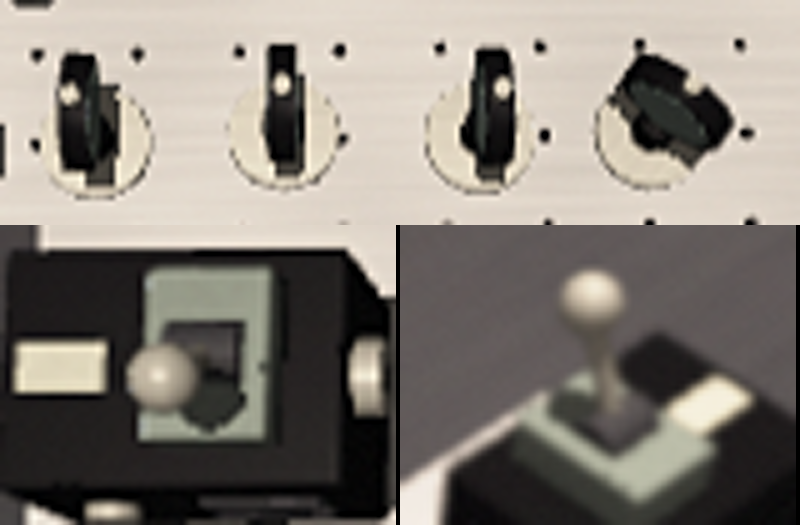

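The crop confirms it: three rings are edge-on, and the fourth (screw at about (692,86) in the crop) is turned about 50°. The ball is at (162,377) in the top half and (592,297) in the scene half. Next I'll work out positions.

```bash
cat > h.py <<'E'
from rig import r
import numpy as np,cv2
def ray(n,u,v):
    p=r.camera_params(n);K=np.array([[p["fx"],0,p["cx"]],[0,p["fy"],p["cy"]],[0,0,1]])
    q=cv2.undistortPoints(np.array([[[u,v]]],float),K,np.array([p["k1"],0,0,0.]))[0,0]
    E=p["extrinsics"];d=E[:3,:3]@[q[0],q[1],1];return E[:3,3],d/np.linalg.norm(d)
def atz(n,u,v,z):
    o,d=ray(n,u,v);return o+d*(z-o[2])/d[2]
def tri(a,b):
    A=0;B=0;L=[]
    for n,u,v in (a,b):
        o,d=ray(n,u,v);P=np.eye(3)-np.outer(d,d);A=A+P;B=B+P@o;L.append((o,P))
    x=np.linalg.solve(A,B);return x,[np.linalg.norm(P@(x-o)) for o,P in L]
E
python3 - <<'E'
from h import *
np.set_printoptions(precision=1,suppress=True)
k=.64
print("ball",tri(("top",147,180.3),("scene",322,127)))
for x,y in((68,92),(282,84),(503,88),(692,86)): print("screw",atz("top",190+x/5-.4,155+y/5-.4,127))
for x,y in((193,364),(613,356),(603,212),(200,219)): print("board",atz("top",x*k,y*k,12))
for x,y in((143,434),(263,440),(272,268),(150,265)): print("block top",atz("top",120+x/6-.4,155+(y-225)/6-.4,137))
for x,y in((150,448),(601,298),(250,588)): print("board sc",atz("scene",x*k,y*k,12))
E
```

```text
ball (array([544.6, 269.9, 191.8]), [np.float64(0.864240863273729), np.float64(0.8642408632736169)])
screw [576.5 155.5 127. ]
screw [580.6  53.6 127. ]
screw [578.9 -52.1 127. ]
screw [ 580.1 -143.1  127. ]
board [442.4 376.9  12. ]
board [ 455.3 -336.9   12. ]
board [ 713.8 -337.1   12. ]
board [697.8 380.8  12. ]
block top [534.5 292.5 137. ]
block top [532.2 245.8 137. ]
block top [601.3 245.3 137. ]
block top [602.4 293.5 137. ]
board sc [ 461.1 -336.6   12. ]
board sc [701.1 379.9  12. ]
board sc [ 714.5 -331.    12. ]
```

Call:
{"fn": "jog_arm", "kwargs": {"travel": [[0.4,-0.4,0],[0.8,-0.8,0],[1,-1,0],[1,-1,0],[1,-1,0],[1,-1,0],[1,-1,0],[1,-1,0],[1,-1,0],[1,-1,0],[1,-1,0],[1,-1,0]], "delta_rot": [[0,0,-0.057],[0,0,-0.114],[0,0,-0.171],[0,0,-0.228],[0,0,-0.285],[0,0,-0.342],[0,0,-0.4],[0,0,-0.457],[0,0,-0.514],[0,0,-0.57],[0,0,-0.57],[0,0,-0.57]], "grip": 0}}

```text
time_s: 1.2
eef_pos: [277.4, -427.8, 241.2]
tcp_rot: [-180.0, -0.0, 89.8]
contact_force: [0.2, 0.8, -0.2]
finger_gap: 0.123
grasp_force: 0.0
```

Tool x is now world +y, and tool y is world +x.

Call:
{"fn": "jog_arm", "kwargs": {"travel": [[0.3,0.2,0],[0.6,0.4,0],[0.9,0.6,0],[1,0.7,0],[1,0.7,0]], "delta_rot": [[0,0,0],[0,0,0],[0,0,0],[0,0,0],[0,0,0]]}}

```text
time_s: 1.62
eef_pos: [349.0, -325.7, 241.6]
tcp_rot: [179.9, -0.0, 90.1]
contact_force: [-0.6, -0.7, 1.0]
finger_gap: 0.009
grasp_force: 0.0
```

Call:
{"fn": "jog_arm", "kwargs": {"travel": [[0.3,0.2,0],[0.6,0.4,0],[0.9,0.6,0],[1,0.7,0],[1,0.7,0]], "delta_rot": [[0,0,0],[0,0,0],[0,0,0],[0,0,0],[0,0,0]]}}

```text
time_s: 2.03
eef_pos: [418.4, -226.3, 241.2]
tcp_rot: [180.0, -0.0, 90.1]
contact_force: [-1.0, -0.3, -0.4]
finger_gap: 0.008
grasp_force: 0.0
```

Call:
{"fn": "jog_arm", "kwargs": {"travel": [[0.3,0.2,0],[0.6,0.4,0],[0.9,0.6,0],[1,0.7,0],[1,0.7,0]], "delta_rot": [[0,0,0],[0,0,0],[0,0,0],[0,0,0],[0,0,0]]}}

```text
time_s: 2.45
eef_pos: [488.1, -126.9, 240.8]
tcp_rot: [-180.0, -0.0, 90.1]
contact_force: [-1.0, -0.6, -0.4]
finger_gap: 0.002
grasp_force: 0.0
```

Call:
{"fn": "jog_arm", "kwargs": {"travel": [[0.3,0,0],[0.6,0,0],[0.9,0,0],[1,0,0],[1,0,0]], "delta_rot": [[0,0,0],[0,0,0],[0,0,0],[0,0,0],[0,0,0]]}}

```text
time_s: 2.87
eef_pos: [486.8, -27.7, 241.5]
tcp_rot: [180.0, 0.0, 90.1]
contact_force: [0.3, -0.1, 0.1]
finger_gap: 0.003
grasp_force: 0.0
```

Call:
{"fn": "jog_arm", "kwargs": {"travel": [[0.3,0,0],[0.6,0,0],[0.9,0,0],[1,0,0],[1,0,0]], "delta_rot": [[0,0,0],[0,0,0],[0,0,0],[0,0,0],[0,0,0]]}}

```text
time_s: 3.28
eef_pos: [487.2, 72.1, 241.2]
tcp_rot: [-180.0, 0.0, 90.1]
contact_force: [0.6, -0.2, 0.6]
finger_gap: 0.006
grasp_force: 0.0
```

Call:
{"fn": "jog_arm", "kwargs": {"travel": [[0.3,0,0],[0.6,0,0],[0.9,0,0],[1,0,0],[1,0,0]], "delta_rot": [[0,0,0],[0,0,0],[0,0,0],[0,0,0],[0,0,0]]}}

```text
time_s: 3.7
eef_pos: [487.3, 171.9, 241.0]
tcp_rot: [-180.0, 0.0, 90.1]
contact_force: [-0.5, 0.3, -0.2]
finger_gap: 0.008
grasp_force: 0.0
```

Call:
{"fn": "jog_arm", "kwargs": {"travel": [[0.3,0,0],[0.6,0,0],[0.9,0,0],[1,0,0],[1,0,0]], "delta_rot": [[0,0,0],[0,0,0],[0,0,0],[0,0,0],[0,0,0]]}}

```text
time_s: 4.12
eef_pos: [487.4, 271.8, 240.8]
tcp_rot: [-180.0, 0.1, 90.1]
contact_force: [0.4, 0.1, -0.2]
finger_gap: 0.007
grasp_force: 0.0
```

Call:
{"fn": "jog_arm", "kwargs": {"travel": [[0,0,0.25],[0,0,0.48],[0,0,0.48],[0,0.15,0.48],[0,0.25,0.48],[0,0.33,0.48],[0,0.41,0.48],[0,0.48,0.48],[0,0.55,0.48],[0,0.61,0.48],[0,0.67,0.48],[0,0.72,0.48],[0,0.76,0.48],[0,0.76,0.48]], "delta_rot": [[0,0,0],[0,0,0],[0,0,0],[0,0,0],[0,0,0],[0,0,0],[0,0,0],[0,0,0],[0,0,0],[0,0,0],[0,0,0],[0,0,0],[0,0,0],[0,0,0]]}}

```text
time_s: 5.28
eef_pos: [563.5, 272.3, 192.8]
tcp_rot: [-180.0, 0.0, 90.0]
contact_force: [0.2, 0.0, -0.6]
finger_gap: 0.01
grasp_force: 0.0
```

Run:
```python
from rig import r
import cv2,numpy as np
s=r.grab_frame("scene")[:,:,::-1];t=r.grab_frame("top")[:,:,::-1]
o=np.hstack([cv2.resize(s[90:210,270:390],(400,400),interpolation=2),cv2.resize(t[130:230,110:210],(400,400),interpolation=2)])
cv2.imwrite("pics/push1.png",o)
```

```text
(no output)
```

View pics/push1.png

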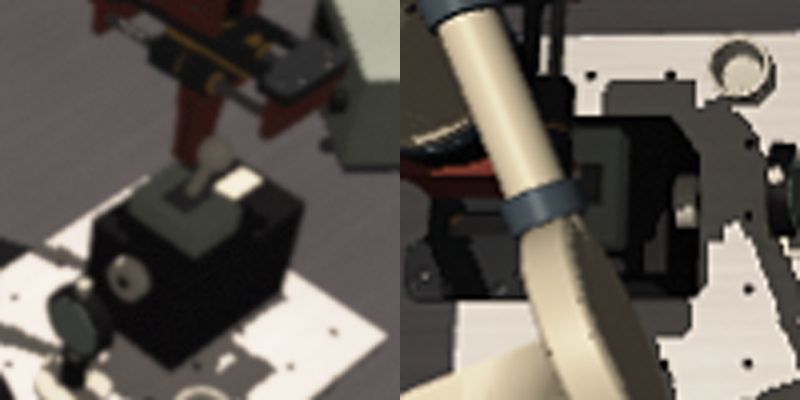

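The ball (crop pixel 213,152) now leans away from the robot. I'll creep forward until the stop shows up in the force reading.

Call:
{"fn": "jog_arm", "kwargs": {"travel": [[0,0.02,0],[0,0.04,0],[0,0.04,0]], "delta_rot": [[0,0,0],[0,0,0],[0,0,0]]}}

```text
time_s: 5.63
eef_pos: [566.8, 272.4, 193.1]
tcp_rot: [-180.0, 0.0, 90.1]
contact_force: [-0.2, -0.3, -0.5]
finger_gap: -0.001
grasp_force: 0.2
```

Call:
{"fn": "jog_arm", "kwargs": {"travel": [[0,0.02,0],[0,0.03,0],[0,0.03,0]], "delta_rot": [[0,0,0],[0,0,0],[0,0,0]]}}

```text
time_s: 5.88
eef_pos: [569.9, 272.3, 193.1]
tcp_rot: [-180.0, 0.0, 90.0]
contact_force: [-0.5, 0.4, -0.5]
finger_gap: 0.001
grasp_force: 0.3
```

Call:
{"fn": "jog_arm", "kwargs": {"travel": [[0,0.01,0],[0,0.02,0],[0,0.02,0]], "delta_rot": [[0,0,0],[0,0,0],[0,0,0]]}}

```text
time_s: 6.13
eef_pos: [571.9, 272.4, 193.2]
tcp_rot: [-180.0, 0.0, 90.0]
contact_force: [-0.7, -0.6, 0.1]
finger_gap: 0.007
grasp_force: 0.4
```

Call:
{"fn": "jog_arm", "kwargs": {"travel": [[0,0.01,0],[0,0.02,0],[0,0.02,0]], "delta_rot": [[0,0,0],[0,0,0],[0,0,0]]}}

```text
time_s: 6.38
eef_pos: [574.0, 272.3, 193.3]
tcp_rot: [180.0, 0.0, 90.0]
contact_force: [-0.5, 0.1, -1.3]
finger_gap: 0.004
grasp_force: 0.4
```

Call:
{"fn": "jog_arm", "kwargs": {"travel": [[0,0.01,0],[0,0.02,0],[0,0.02,0]], "delta_rot": [[0,0,0],[0,0,0],[0,0,0]]}}

```text
time_s: 6.63
eef_pos: [574.6, 272.4, 193.3]
tcp_rot: [-179.8, 0.0, 90.1]
contact_force: [-6.6, -1.2, 0.5]
finger_gap: 0.003
grasp_force: 3.5
```

Call:
{"fn": "jog_arm", "kwargs": {"travel": [[0,0.01,0],[0,0.02,0],[0,0.02,0]], "delta_rot": [[0,0,0],[0,0,0],[0,0,0]]}}

```text
time_s: 6.88
eef_pos: [574.9, 272.4, 193.3]
tcp_rot: [-179.6, 0.1, 90.1]
contact_force: [-13.8, -2.2, 3.8]
finger_gap: 0.005
grasp_force: 7.1
```

Run:
```python
from rig import r
import cv2,numpy as np
s=r.grab_frame("scene")[:,:,::-1]
cv2.imwrite("pics/push2.png",cv2.resize(s[115:175,300:380],(800,600),interpolation=2))
```

```text
(no output)
```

View pics/push2.png

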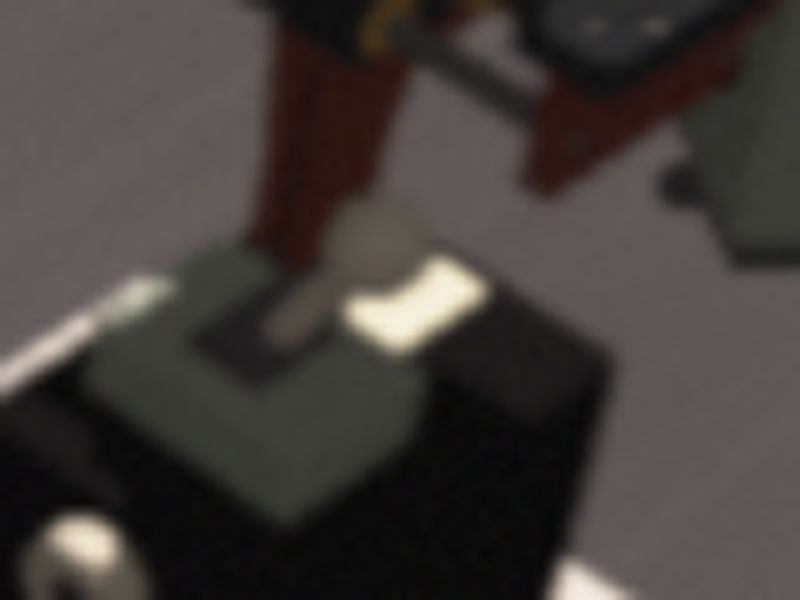

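The ball sits against the stop: 14 N with no further travel. I'll back off, raise, and return along the robot's side of the row.

Call:
{"fn": "jog_arm", "kwargs": {"travel": [[0,-0.15,0],[0,-0.4,0],[0,-0.6,0],[0,-0.8,-0.2],[0,-0.8,-0.5],[0,-0.8,-0.5]], "delta_rot": [[0,0,0],[0,0,0],[0,0,0],[0,0,0],[0,0,0],[0,0,0]]}}

```text
time_s: 7.43
eef_pos: [498.5, 273.0, 250.2]
tcp_rot: [179.5, -0.2, 90.1]
contact_force: [0.7, 0.4, 1.8]
finger_gap: 0.001
grasp_force: 0.0
```

Call:
{"fn": "jog_arm", "kwargs": {"travel": [[-0.3,0,0],[-0.6,0,0],[-0.9,0,0],[-1,0,0],[-1,0,0]], "delta_rot": [[0,0,0],[0,0,0],[0,0,0],[0,0,0],[0,0,0]]}}

```text
time_s: 7.85
eef_pos: [498.7, 170.4, 244.0]
tcp_rot: [179.9, -0.0, 89.9]
contact_force: [0.9, -0.9, 0.5]
finger_gap: 0.009
grasp_force: 0.0
```

Call:
{"fn": "jog_arm", "kwargs": {"travel": [[-0.3,0,0],[-0.6,0,0],[-0.9,0,0],[-1,0,0],[-1,0,0]], "delta_rot": [[0,0,0],[0,0,0],[0,0,0],[0,0,0],[0,0,0]]}}

```text
time_s: 8.27
eef_pos: [498.5, 71.4, 243.5]
tcp_rot: [179.9, -0.0, 89.9]
contact_force: [-0.7, 0.2, -0.5]
finger_gap: 0.008
grasp_force: 0.0
```

Call:
{"fn": "jog_arm", "kwargs": {"travel": [[-0.3,0,0],[-0.6,0,0],[-0.9,0,0],[-1,0,0],[-1,0,0]], "delta_rot": [[0,0,0],[0,0,0],[0,0,0],[0,0,0],[0,0,0]]}}

```text
time_s: 8.68
eef_pos: [498.6, -28.0, 243.2]
tcp_rot: [180.0, -0.0, 89.9]
contact_force: [-1.1, 1.0, 0.3]
finger_gap: 0.005
grasp_force: 0.0
```

Call:
{"fn": "jog_arm", "kwargs": {"travel": [[-0.3,0,0],[-0.6,0,0],[-0.9,0,0],[-1,0,0],[-1,0,0]], "delta_rot": [[0,0,0],[0,0,0],[0,0,0],[0,0,0],[0,0,0]]}}

```text
time_s: 9.1
eef_pos: [498.7, -127.6, 243.0]
tcp_rot: [-180.0, -0.0, 90.0]
contact_force: [1.4, -0.1, -0.7]
finger_gap: 0.005
grasp_force: 0.0
```

Run:
```python
from rig import r
import cv2,numpy as np
s=r.grab_frame("scene")[:,:,::-1];t=r.grab_frame("top")[:,:,::-1]
C=lambda im,x,y,w,h:cv2.resize(im[y:y+h,x:x+w],(400,400),interpolation=2)
cv2.imwrite("pics/point0.png",np.hstack([C(s,160,220,80,80),C(t,120,150,60,60)]))
print(r.read_state()["eef_pos"])
```

```text
[ 498.6183321  -125.95420552  243.25471578]
```

View pics/point0.png

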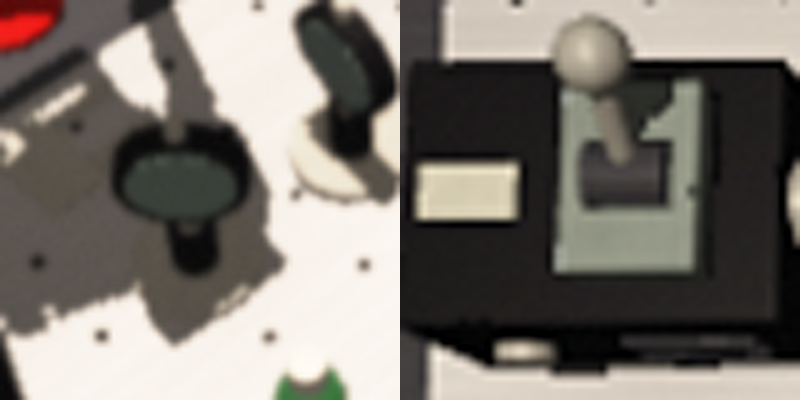

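The lever stayed fully over (ball at (590,55) in the crop, beyond the block). The knocked mount's screw is at (175,130) in the left crop. I'll triangulate both.

Run:
```python
from h import *
print("ball",atz("top",148.1,157.9,187)); print(tri(("top",190+692/5-.4,155+86/5-.4),("scene",194.7,245.5)))
```

```text
ball [596.15686091 270.84383032 187.        ]
(array([ 581.88428374, -144.43516663,  120.40900726]), [np.float64(0.17245065653955097), np.float64(0.17245065653963473)])
```

Call:
{"fn": "jog_arm", "kwargs": {"travel": [[-0.17,0.3,0],[-0.17,0.6,0],[-0.17,0.82,0],[-0.17,0.82,0],[-0.17,0.82,0.2],[-0.17,0.82,0.4],[-0.17,0.82,0.55],[-0.17,0.82,0.63],[-0.17,0.82,0.67],[-0.17,0.82,0.67],[-0.17,0.82,0.67],[-0.17,0.82,0.67],[-0.17,0.82,0.67],[-0.17,0.82,0.67],[-0.17,0.82,0.67],[-0.17,0.82,0.67],[-0.17,0.82,0.67],[-0.17,0.82,0.67],[-0.17,0.82,0.67],[-0.17,0.82,0.67]], "delta_rot": [[0,0,0],[0,0,0],[0,0,0],[0,0,0],[0,0,0],[0,0,0],[0,0,0],[0,0,0],[0,0,0],[0,0,0],[0,0,0],[0,0,0],[0,0,0],[0,0,0],[0,0,0],[0,0,0],[0,0,0],[0,0,0],[0,0,0],[0,0,0]]}}

```text
time_s: 10.87
eef_pos: [580.1, -144.6, 176.3]
tcp_rot: [-180.0, -0.0, 90.0]
contact_force: [0.2, -0.3, -0.8]
finger_gap: 0.007
grasp_force: 0.0
```

Call:
{"fn": "jog_arm", "kwargs": {"travel": [[0,0,0],[0,0,0],[0,0,0],[0,0,0],[0,0,0],[0,0,0],[0,0,0],[0,0,0],[0,0,0],[0,0,0],[0,0,0],[0,0,0],[0,0,0],[0,0,0],[0,0,0],[0,0,0],[0,0,0],[0,0,0],[0,0,0],[0,0,0]], "delta_rot": [[0,0,0],[0,0,0],[0,0,0],[0,0,0],[0,0,0],[0,0,0],[0,0,0],[0,0,0],[0,0,0],[0,0,0],[0,0,0],[0,0,0],[0,0,0],[0,0,0],[0,0,0],[0,0,0],[0,0,0],[0,0,0],[0,0,0],[0,0,0]]}}

```text
time_s: 12.53
eef_pos: [580.2, -144.6, 176.4]
tcp_rot: [180.0, 0.0, 90.0]
contact_force: [-0.1, -0.2, -0.1]
finger_gap: 0.007
grasp_force: 0.0
```

Call:
{"fn": "jog_arm", "kwargs": {"travel": [[0,0,0],[0,0,0],[0,0,0],[0,0,0],[0,0,0],[0,0,0],[0,0,0],[0,0,0],[0,0,0],[0,0,0]], "delta_rot": [[0,0,0],[0,0,0],[0,0,0],[0,0,0],[0,0,0],[0,0,0],[0,0,0],[0,0,0],[0,0,0],[0,0,0]]}}

```text
time_s: 13.37
eef_pos: [580.1, -144.6, 176.3]
tcp_rot: [-180.0, 0.0, 90.0]
contact_force: [-0.4, 0.1, 0.6]
finger_gap: 0.009
grasp_force: 0.0
```

Run:
```python
from rig import r
import cv2
s=r.grab_frame("scene")[:,:,::-1]
cv2.imwrite("pics/point1.png",cv2.resize(s[150:300,120:320],(800,600),interpolation=2))
```

```text
(no output)
```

View pics/point1.png

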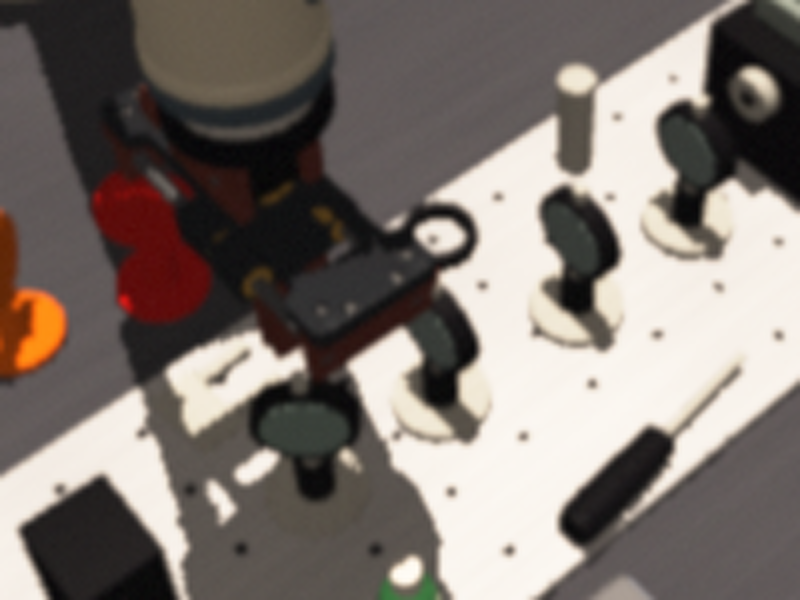

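The gripper is directly over the knocked mount (ring at 305,415 in the crop) without touching it, and nothing else has moved. I'm handing the job in.

```bash
python3 -c "
from rig import r
print(r.job_done())"
```

```text
the job is handed in; nothing more can be done
None
```

I pushed the shutter lever fully over against its stop. The arm then held for more than two seconds with the fingertips about 3 cm above the knocked mount, the one nearest the beam trap, and the job was handed in from there at about 13.4 s; no verdict came back.

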